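# Close and row up the bur boxes on the bench rack

## Robot

A 6-joint arm with a two-finger parallel gripper is mounted at the origin on the work surface. World frame = base frame: x ahead of the robot, y to its left, z up, the work surface at z = 0. Lengths are in m, angles in degrees, forces in N, time in s.
With the tool pointing down it reaches from about 0.375 to 0.9 m from the base axis. Payload 3.1 kg.
Tool frame: the origin (TCP) lies on the centre line of the jaws, within the pads' length; the fingertips stand 19 mm ahead of it and the grasp point (between the pads) is the TCP (tips_ahead is the distance from the TCP to the fingertips, in m); z points along the fingers, y is the line along which they close (so a half turn about z gives the same grasp; the last joint's range is limited). The gripper opens to 87 mm and grips with 3 to 60 N. Pads are 19 mm wide; open, the fingers measure 117 mm over their backs; the gripper's body (75 mm by 190 mm) begins 51 mm behind the grasp point.
Start: joints at [-80.816, 30.224, 82.088, -0, 67.689, -10.227], TCP at [0.208, -0.589, 0.242] pointing down, gripper open.
Joint ranges: [-176.69, 176.69], [-43.24, 126.21], [12.49, 139.97], [-82, 262], [0, 151.66], [-163.58, 163.58]. Speed limits (degrees/s): [159.86, 159.86, 180, 180, 180, 180].

## Interface

Orientations are given as a 3x3 rotation matrix whose columns are the frame's x, y, z axes.
In Python, from rig import read_state, capture, hand_in, trace, landmark_of, tips_ahead gives the robot as it stands.
- The arm moves only by the shell command python3 -m jog 'ROWS'. ROWS is JSON, a list of rows, each an object of numbers: "tx", "ty", "tz": the shift along the tool's x, y, z in cm; "roll": the turn about the tool's z in rad; "jaw": the opening, from 0 (shut) to 1 (fully open). A call has 1 to 8 rows; each row shifts and turns the commanded pose from where the row before left it, along the tool's axes as they then stand; what a row does not reach is not made up. A row lasts 1/10 s, in which the tool goes at most 50 mm and 8.59 degrees, less where a joint would pass 70% of its speed; a pose out of reach is approached as far as the arm can. A call with a gripper value outside its range is refused whole. The fingers move at their own pace and stop on an object; the grip force is fixed at half the most. Time passes only in rows, so rows that do not move let the fingers close. It gives the time, the measured TCP pose, the force, the opening and the grip force at its end, in the units of the state.
- read_state(): the state, without advancing time (a new reading comes with each control period).
- capture(name): name is "scene" or "top"; returns a dict with "img" (400x640x3 uint8, red, green, blue), "vertical_fov" (degrees; the focal length in pixels is half the picture's height over the tangent of half this angle, whatever the lens; pixels are square), "cx", "cy" (the principal point, pixels), "cam_to_world" (4x4, takes a point from camera to world coordinates). Camera axes: x right, y up, looking along -z (the intrinsics and any distortion apply to the point x, -y, -z); pixel columns grow to the right and rows downward; lengths in m; the calibration is good to about 2 mm. A picture is of the moment at which its call begins. There is no depth.
- hand_in(): hands the job in; it is judged then, once.
Trained networks look in the newest picture that a camera, given by its name, has taken for a name from the list of things; names that differ only in an ending like _2 or _b are one class to them, and where a whole thing is asked for, a point or a joint stands for the part that bears it (a point fixed in the world has none). Each returns a list of dicts, best first, with "p" (0 to 1); they miss things now and then, are a little off and sometimes report something else, mostly with a low value. They report only what shows in the picture. A call takes as long as a camera call. They do not tell look-alikes from the thing itself.
- trace(camera, thing): "pixels" (400x640 bool, what is visible of it) and "bbox" ([left, top, width, height] in pixels, round what is visible of it).
- landmark_of(camera, thing): "point" ([row, column] in pixels: a listed point, or the origin of a listed thing).
The state is a dict: "time_s": time; "joint_positions": joint angles; "qvel": joint speeds; "tau": joint torques, N m; "position": TCP position; "tcp_rot": TCP orientation; "force": force on the tool from outside, world axes, zero at the start; "moment": the same for the moment, N m; "opening": opening from 0.0 (shut) to 1.0 (fully open); "grasp_force": force on a finger pad.
Only numpy, scipy, OpenCV 4.12 (cv2) and the standard library are available. Lean on these libraries where they do the work, as an engineer would, in place of code of your own. Each camera call takes 0.05 s, during which the arm holds its last target. There are 200 camera calls.

## Task

Tidy the bur rack: press fully shut the cap that stands open, then slide the three bur boxes, without lifting them off the board, into one neat row in any order: backs flush against the rear rail, sides touching one another, the first one against the end stop. Leave all three upright with their caps shut, and do not shift or topple the amber bottle or the other things lying about.

Things in the scene. Friction and masses are not known exactly. Their poses are not given: they have to be found in the camera images.
- rack: Fixed pale-wood rack: board 180 (x) by 440 (y), 15 mm high, with a 12 mm thick rail along its back (+x) edge and an end stop at its left (+y) end, tops 55 mm above the bench; front and right side open. Origin: centre of the underside. In its frame the inner faces are at x = 78 mm (rail) and y = 208 mm (end stop), the board top at z = 15 mm.
- rack_corner (a point): The inner corner of the rack where rail, end stop and board's top meet; axes as the rack's.
- box_red: Loose grey plastic bur box with a red cap and a red front patch, standing on the rack: 44 by 44 mm, 58 mm high with the cap shut (52 without), about 0.22 kg. Origin: centre of the underside; its front is -x (towards the robot), the cap's hinge along its back (+x) top edge. The three boxes are alike but for colour.
- cap_red (a joint): Hinge angle of the red cap (rad): 0 fully shut, 1.57 standing upright at the box's back, 2.1 the limit, leaning backwards. A light friction hinge: it stays where it is left. The hinge axis runs along the box's y at x = 22, z = 52 mm of the box. The cap is a plate 44 by 44 by 6 mm.
- cap_red_edge (a point): Middle of the free (front) edge of the red cap, 44 mm from the hinge.
- box_blue: Loose grey plastic bur box with a blue cap and a blue front patch, standing on the rack: 44 by 44 mm, 58 mm high with the cap shut (52 without), about 0.22 kg. Origin: centre of the underside; its front is -x (towards the robot), the cap's hinge along its back (+x) top edge. The three boxes are alike but for colour.
- cap_blue (a joint): Hinge angle of the blue cap (rad): 0 fully shut, 1.57 standing upright at the box's back, 2.1 the limit, leaning backwards. A light friction hinge: it stays where it is left. The hinge axis runs along the box's y at x = 22, z = 52 mm of the box. The cap is a plate 44 by 44 by 6 mm.
- cap_blue_edge (a point): Middle of the free (front) edge of the blue cap, 44 mm from the hinge.
- box_yellow: Loose grey plastic bur box with a yellow cap and a yellow front patch, standing on the rack: 44 by 44 mm, 58 mm high with the cap shut (52 without), about 0.22 kg. Origin: centre of the underside; its front is -x (towards the robot), the cap's hinge along its back (+x) top edge. The three boxes are alike but for colour.
- cap_yellow (a joint): Hinge angle of the yellow cap (rad): 0 fully shut, 1.57 standing upright at the box's back, 2.1 the limit, leaning backwards. A light friction hinge: it stays where it is left. The hinge axis runs along the box's y at x = 22, z = 52 mm of the box. The cap is a plate 44 by 44 by 6 mm.
- cap_yellow_edge (a point): Middle of the free (front) edge of the yellow cap, 44 mm from the hinge.
- oil: Small amber bottle, 38 mm diameter, 58 mm high, standing near the rack's open right (-y) end; leave it there. Origin: centre of the underside.
- screwdriver: Screwdriver, 170 mm long, lying on the bench at the right, along its x. Leave alone.
- hammer: Brass-headed hammer, 240 mm long, lying on the bench at the right, along its x. Leave alone.
- felt_wheel: Grey felt polishing wheel lying flat on the bench, 60 mm diameter, 18 mm high; origin: centre of the underside. Leave alone.
- paste_tin: Green tin of polishing paste, 60 mm diameter, 40 mm high, on the bench at the left; origin: centre of the underside. Leave alone.
- sanding_stick: Flat wooden sanding stick, 200 by 26 by 12 mm, lying behind the rack; origin: centre of the underside. Leave alone.
There are look-alikes about, which are no part of the job. Leave any pink look-alike of the box_red alone.

How it is judged (in metres and radians):
On the way, in this order (a step that is already met when the one before it is completed fails the run):
1. the open cap is pressed shut (before the row is finished) (value of joint cap_red below 0.1 rad), for 0.2 s.
2. the three boxes stand in a row along the rail and from the end stop ((y of box_red in the frame of rack between 0.182 and 0.19 m or y of box_blue in the frame of rack between 0.182 and 0.19 m or y of box_yellow in the frame of rack between 0.182 and 0.19 m) and (y of box_red in the frame of rack between 0.136 and 0.146 m or y of box_blue in the frame of rack between 0.136 and 0.146 m or y of box_yellow in the frame of rack between 0.136 and 0.146 m) and (y of box_red in the frame of rack between 0.09 and 0.102 m or y of box_blue in the frame of rack between 0.09 and 0.102 m or y of box_yellow in the frame of rack between 0.09 and 0.102 m) and x of box_red in the frame of rack between 0.051 and 0.06 m and z of each of box_red, box_blue, box_yellow in the frame of rack below 0.02 m and angle between the x axis of each of box_red, box_blue, box_yellow and the x axis of rack, either way round below 0.09 rad and angle between each of box_red, box_blue, box_yellow's own z axis and vertical below 0.09 rad and value of joint each of cap_red, cap_blue, cap_yellow below 0.1 rad and linear speed of each of box_red, box_blue, box_yellow below 0.01 m/s and x of box_blue in the frame of rack between 0.051 and 0.06 m and x of box_yellow in the frame of rack between 0.051 and 0.06 m), for 0.2 s.
At the end, for the whole second after the job is handed in: All three boxes at rest, upright and square to the rack (0.09 rad), on its board, caps shut (under 0.1 rad), backs within 5 mm of the rail, in any order side by side from the end stop: first, second and third within 4, 6 and 8 mm of their places in a row without gaps; bystanders within 20 mm (all of step 2); the robot touches nothing.
It fails at once if a bur box is lifted more than 20 mm off the board (z of any of box_red, box_blue, box_yellow in the frame of rack above 0.035 m).
It fails at once if a bur box is tipped by more than 0.6 rad (angle between any of box_red, box_blue, box_yellow's own z axis and vertical above 0.6 rad).
It fails at once if the bottle or another bystander is shifted by more than 20 mm, or the bottle topples (distance of any of oil, screwdriver, hammer, felt_wheel, paste_tin, sanding_stick from where it was at the start of the episode above 0.02 m or angle between oil's own z axis and vertical above 0.5 rad).
It also fails if it takes over 59 s, if anything falls off the work surface, if the arm or the gripper's body presses on something with over 40 N, if the wrist force passes 120 N, or if a joint passes its speed limit or range.

## Working session

There is one attempt and no reset: what is moved stays moved. The work goes in short steps, Python scripts to look and compute and a shell command to move; the robot and the scene stay as the last step left them, time stands still between calls to the robot, and variables do not carry over. Pictures are saved under pics/ and viewed, at most 10 in all, crops included, and the job is handed in when it is done.

```bash
mkdir -p pics; cat > h.py <<'E'
import numpy as np, cv2, json
from rig import *
def cap(name,png=None):
    c=capture(name)
    if png: cv2.imwrite('pics/'+png,c['img'][:,:,::-1])
    return c
def K(c):
    f=c['img'].shape[0]/2/np.tan(np.radians(c['vertical_fov'])/2); return f
def px2w(c,row,col,z):
    f=K(c); T=np.array(c['cam_to_world']); d=T[:3,:3]@np.array([(col-c['cx'])/f,-(row-c['cy'])/f,-1]); o=T[:3,3]
    return o+d*(z-o[2])/d[2]
def w2px(c,p):
    f=K(c); T=np.array(c['cam_to_world']); q=T[:3,:3].T@(np.array(p)-T[:3,3])
    return c['cy']-f*q[1]/-q[2], c['cx']+f*q[0]/-q[2]
E
python3 - <<'E'
from h import *
np.set_printoptions(precision=4,suppress=True)
for n in ['scene','top']:
    c=cap(n,n+'0.png'); print(n,{k:v for k,v in c.items() if k!='img'})
    for t in ['rack','rack_corner','box_red','box_blue','box_yellow','cap_red_edge','cap_blue_edge','cap_yellow_edge','oil']:
        for r in landmark_of(n,t)[:3]: print(t,round(r['p'],2),np.round(r['point'],1))
s=read_state(); print({k:np.round(v,4).tolist() for k,v in s.items()})
E
```

```text
scene {'vertical_fov': 49.64110044244907, 'cx': 318.20015144643617, 'cy': 189.1949545966952, 'cam_to_world': array([[ 0.045 , -0.5948,  0.8026,  1.5238],
       [ 0.9987,  0.0455, -0.0222, -0.0503],
       [-0.0233,  0.8026,  0.5961,  0.8153],
       [ 0.    ,  0.    ,  0.    ,  1.    ]])}
rack 0.7 [215.8 312. ]
rack_corner 0.63 [229.9 383.4]
box_red 0.85 [204.6 355.7]
box_red 0.62 [180.  334.3]
box_blue 0.89 [204.6 284. ]
box_blue 0.23 [184.9 360.4]
box_yellow 0.67 [209.5 319.6]
cap_red_edge 0.81 [182.9 361.8]
cap_red_edge 0.7 [170.3 335.6]
cap_blue_edge 0.72 [184.5 282.1]
cap_blue_edge 0.47 [270.8 288. ]
cap_yellow_edge 0.56 [189.5 321.9]
oil 0.65 [200.6 252.1]
top {'vertical_fov': 45.9150409021018, 'cx': 319.6030769927538, 'cy': 197.16455935574115, 'cam_to_world': array([[ 0.0276,  0.9903, -0.1364,  0.3751],
       [-0.9992,  0.0315,  0.0261, -0.0024],
       [ 0.0301,  0.1356,  0.9903,  1.3569],
       [ 0.    ,  0.    ,  0.    ,  1.    ]])}
rack 0.8 [202.3 321. ]
rack 0.67 [203.2 273. ]
rack_corner 0.94 [168.  251.9]
box_red 0.74 [262.4 293.2]
box_red 0.63 [201.5 271.5]
box_blue 0.61 [215.2 353.5]
box_yellow 0.53 [209.  313.1]
cap_red_edge 0.56 [256.6 289.7]
cap_red_edge 0.39 [196.7 272. ]
cap_blue_edge 0.74 [223.5 349.9]
cap_yellow_edge 0.51 [209.8 310.9]
cap_yellow_edge 0.18 [225.8 382.5]
oil 0.57 [222.5 383.3]
{'time_s': 1.0, 'joint_positions': [-80.8148, 30.2238, 82.0888, 0.0009, 67.6878, -10.2283], 'qvel': [0.0394, 0.0362, 0.0602, -0.0478, -0.0612, -0.0733], 'tau': [0.0003, -44.0025, -17.699, 0.0633, 0.0504, -0.0], 'position': [0.2078, -0.5894, 0.2415], 'tcp_rot': [[0.9431, 0.3324, 0.0], [0.3324, -0.9431, 0.0], [0.0, -0.0, -1.0]], 'force': [-0.1195, -0.1439, -0.021], 'moment': [-0.0359, 0.0396, -0.0128], 'grasp_force': 0.0, 'opening': 0.999}
```

View pics/top0.png

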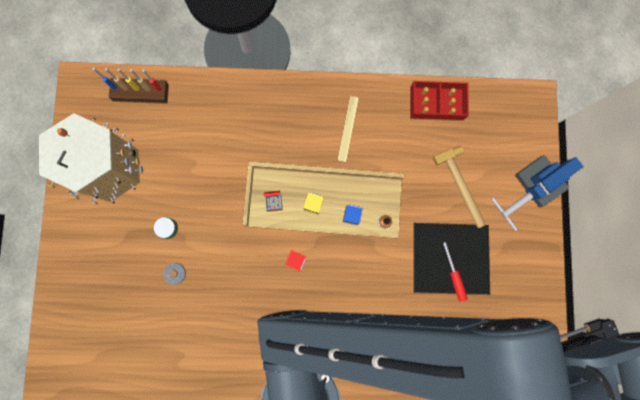

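View pics/scene0.png

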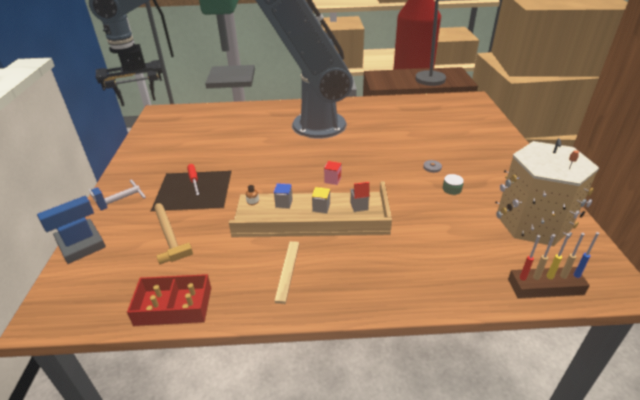

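```bash
cat > fit.py <<'E'
from h import *
from scipy.optimize import minimize
S=8
def box(x0,x1,y0,y1,z0,z1): return np.array([[x,y,z] for x in(x0,x1) for y in(y0,y1) for z in(z0,z1)])
RACK=[box(-.09,.09,-.22,.22,0,.015),box(.078,.09,-.22,.22,0,.055),box(-.09,.09,.208,.22,0,.055)]
def boxparts(a=0):
    B=box(-.022,.022,-.022,.022,0,.052)
    C=box(-.044,0,-.022,.022,0,.006); c,s=np.cos(a),np.sin(a)
    # cap turns about y up/back: free edge -x -> +z
    C=np.stack([C[:,0]*c+C[:,2]*s, C[:,1], -C[:,0]*s+C[:,2]*c],1)+[.022,0,.052]
    return [B,C]
def render(c,parts,p,z):
    m=np.zeros((400*S,640*S),np.uint8); R=np.array([[np.cos(p[2]),-np.sin(p[2]),0],[np.sin(p[2]),np.cos(p[2]),0],[0,0,1]])
    for P in parts:
        q=np.array([w2px(c,w)[::-1] for w in P@R.T+[p[0],p[1],z]])
        h=cv2.convexHull(np.round((q+.5)*S).astype(np.int32)); cv2.fillConvexPoly(m,h,1)
    return m
def fit(views,parts,p0,z,free_angle=False):
    # views: list of (c,mask)
    big=[]
    for c,m in views:
        r,cl=np.where(m); r0,r1,c0,c1=max(r.min()-15,0),r.max()+16,max(cl.min()-15,0),cl.max()+16
        M=cv2.resize(m.astype(np.float32),None,fx=S,fy=S,interpolation=cv2.INTER_LINEAR)>.5
        big.append((c,M[r0*S:r1*S,c0*S:c1*S],slice(r0*S,r1*S),slice(c0*S,c1*S)))
    def cost(v):
        p=[v[0]/100,v[1]/100,v[2]/5]; pt=boxparts(v[3]) if free_angle else parts
        t=0
        for c,M,a,b in big:
            R=render(c,pt,p,z)[a,b]>0; t+=1-(R&M).sum()/(R|M).sum()
        return t
    v0=[p0[0]*100,p0[1]*100,p0[2]*5]+([1.5] if free_angle else [])
    sim=[v0]+[np.add(v0,d) for d in np.eye(len(v0))*.7]
    o=minimize(cost,v0,method='Nelder-Mead',options=dict(initial_simplex=sim,maxfev=130,xatol=.01,fatol=1e-4))
    v=o.x; return [v[0]/100,v[1]/100,v[2]/5]+list(v[3:]),o.fun
E
cat > m1.py <<'E'
from fit import *
np.set_printoptions(precision=4,suppress=True)
ct=cap('top'); 
T={t:trace('top',t) for t in ['rack','box_red','box_blue','box_yellow','oil']}
cs=cap('scene')
Sc={t:trace('scene',t) for t in ['rack','box_red','box_blue','box_yellow','oil']}
for t in T: print(t,[(round(r['p'],2),r['bbox'],int(r['pixels'].sum())) for r in T[t][:3]],[(round(r['p'],2),r['bbox'],int(r['pixels'].sum())) for r in Sc[t][:3]])
for rc in [(201.5,271.5),(215,353.5),(209,313)]: print(px2w(ct,*rc,.07))
print('corner',px2w(ct,168,251.9,.015),px2w(cs,229.9,383.4,.015))
import pickle; pickle.dump((ct,T,cs,Sc),open('m1.pkl','wb'))
a=cv2.resize(ct['img'][150:280,235:415,::-1],None,fx=4,fy=4,interpolation=cv2.INTER_CUBIC)
cv2.imwrite('pics/topcrop.png',a)
b=cv2.resize(cs['img'][145:245,225:400,::-1],None,fx=4.5,fy=4.5,interpolation=cv2.INTER_CUBIC)
cv2.imwrite('pics/scrop.png',b)
E
python3 m1.py
```

```text
rack [(0.94, [238.6, 161.4, 164.2, 78.0], 9024)] [(0.98, [229.8, 183.8, 160.1, 52.3], 5431), (0.72, [354.5, 181.2, 13.5, 19.7], 240)]
box_red [(0.82, [262.3, 188.0, 19.2, 24.4], 343), (0.82, [284.3, 252.5, 23.8, 18.6], 292)] [(0.87, [326.8, 160.5, 13.6, 26.0], 365), (0.85, [349.3, 183.3, 19.8, 31.0], 485), (0.33, [228.4, 184.4, 163.2, 54.3], 5841)]
box_blue [(0.78, [342.6, 206.2, 18.6, 19.8], 321)] [(0.85, [276.0, 184.9, 19.3, 21.9], 426), (0.64, [231.2, 182.4, 162.7, 56.8], 5604)]
box_yellow [(0.66, [305.3, 195.5, 15.1, 20.5], 273)] [(0.68, [310.8, 188.5, 22.5, 24.3], 377)]
oil [(0.6, [375.8, 217.5, 15.1, 9.9], 158)] [(0.78, [245.9, 187.4, 15.4, 18.5], 191)]
[0.5362 0.0953 0.07  ]
[ 0.5059 -0.1306  0.07  ]
[ 0.519 -0.019  0.07 ]
corner [0.6385 0.1598 0.015 ] [0.6468 0.1495 0.015 ]
```

View pics/topcrop.png

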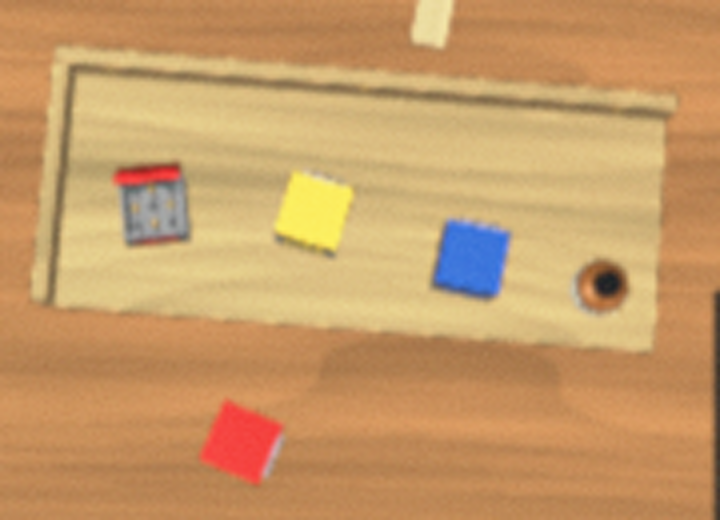

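View pics/scrop.png

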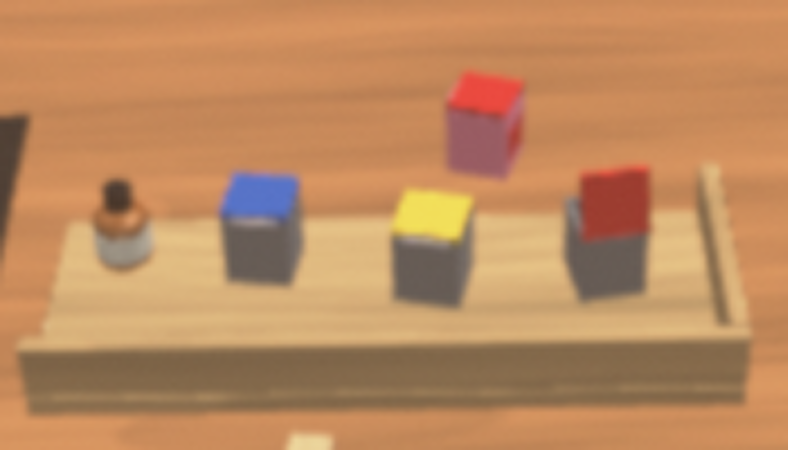

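Two things answer to "box_red". At top (201,272) / scene (197,359) there is a grey body on the rack with its cap open. At top (262,293) / scene (173,333) there is a pink-bodied box on the bench with its cap shut. The first one fits the description, and the crops confirm it. The bottle stands at top (222,383), on the board's right end.

```bash
cat > m2.py <<'E'
from fit import *
import pickle,sys
np.set_printoptions(precision=4,suppress=True)
ct,T,cs,Sc=pickle.load(open('m1.pkl','rb'))
def near(L,r,c): return min(L,key=lambda d:np.hypot(*(np.argwhere(d['pixels']).mean(0)-[r,c])))['pixels']
def solid(m): return cv2.morphologyEx(m.astype(np.uint8),cv2.MORPH_CLOSE,np.ones((25,25)))
def rackm(D): # fill rack incl. boxes standing on it
    return solid(D['rack'][0]['pixels'])
for nm,v in (('both',[(ct,rackm(T)),(cs,rackm(Sc))]),('top',[(ct,rackm(T))]),('scene',[(cs,rackm(Sc))])):
    print('rack',nm,*fit(v,RACK,[.56,-.04,-.05],0))
P={'box_red':((201,271),(197,359),[.536,.095,0]),'box_blue':((215,353),(195,284),[.51,-.13,0]),'box_yellow':((209,313),(200,321),[.52,-.02,0])}
for k,(a,b,p) in P.items():
    for nm,v in (('both',[(ct,near(T[k],*a)),(cs,near(Sc[k],*b))]),('top',[(ct,near(T[k],*a))]),('scene',[(cs,near(Sc[k],*b))])):
        q,f=fit(v,boxparts(0),p,.015,k=='box_red'); print(k,nm,np.round(q,4),round(f,3))
for d,c in ((T,ct),(Sc,cs)):
    rc=np.argwhere(d['oil'][0]['pixels']).mean(0); print('oil',px2w(c,*rc,.044))
E
python3 m2.py
```

```text
rack both [np.float64(0.5506221248043285), np.float64(-0.04830680635562178), np.float64(-0.04739253626424809)] 0.061032823107991074
rack top [np.float64(0.5503056900498), np.float64(-0.04852848189714257), np.float64(-0.04591423594874781)] 0.012035482657713481
rack scene [np.float64(0.5516214139032191), np.float64(-0.046396537375070865), np.float64(-0.04531061924564529)] 0.04652213804255012
box_red both [0.5396 0.0939 0.1499 1.407 ] 0.186
box_red top [0.539  0.0932 0.1323 1.24  ] 0.064
box_red scene [0.5433 0.0953 0.0653 1.3348] 0.074
box_blue both [ 0.508  -0.1273 -0.1895] 0.188
box_blue top [ 0.5069 -0.1285 -0.2618] 0.094
box_blue scene [ 0.5102 -0.126  -0.169 ] 0.041
box_yellow both [ 0.5396 -0.018  -0.3064] 0.307
box_yellow top [ 0.54   -0.0194 -0.3161] 0.121
box_yellow scene [ 0.5408 -0.0156 -0.161 ] 0.1
oil [ 0.4922 -0.2202  0.044 ]
oil [ 0.5023 -0.2179  0.044 ]
```

```bash
python3 -m jog '[{"roll":0.128,"jaw":0},{"roll":0.128,"jaw":0},{"roll":0.128,"jaw":0},{"tx":1.76,"ty":-3.5,"jaw":0},{"tx":1.76,"ty":-3.5,"jaw":0},{"tx":1.76,"ty":-3.5,"jaw":0},{"jaw":0}]'
```

```text
$[0]: bad value
```

```bash
python3 -m jog '[{"tx":0,"ty":0,"tz":0,"roll":0.128,"jaw":0},{"tx":0,"ty":0,"tz":0,"roll":0.128,"jaw":0},{"tx":0,"ty":0,"tz":0,"roll":0.128,"jaw":0},{"tx":1.76,"ty":-3.5,"tz":0,"roll":0,"jaw":0},{"tx":1.76,"ty":-3.5,"tz":0,"roll":0,"jaw":0},{"tx":1.76,"ty":-3.5,"tz":0,"roll":0,"jaw":0},{"tx":0,"ty":0,"tz":0,"roll":0,"jaw":0}]'
```

```text
time_s: 2.3
position: [0.2668, -0.4816, 0.2413]
tcp_rot: [[0.999, -0.041, -0.0], [-0.041, -0.999, 0.005], [-0.0, -0.005, -1.0]]
force: [-0.0, -0.6, 0.6]
opening: 0.453
grasp_force: 0.0
```

```bash
python3 -m jog '[{"tx":1.77,"ty":-3.46,"tz":0,"roll":0,"jaw":0},{"tx":1.77,"ty":-3.46,"tz":0,"roll":0,"jaw":0},{"tx":1.77,"ty":-3.46,"tz":0,"roll":0,"jaw":0},{"tx":1.77,"ty":-3.46,"tz":0,"roll":0,"jaw":0},{"tx":1.77,"ty":-3.46,"tz":0,"roll":0,"jaw":0},{"tx":1.77,"ty":-3.46,"tz":0,"roll":0,"jaw":0},{"tx":1.77,"ty":-3.46,"tz":0,"roll":0,"jaw":0},{"tx":1.77,"ty":-3.46,"tz":0,"roll":0,"jaw":0}]'
python3 -m jog '[{"tx":1.77,"ty":-3.46,"tz":0,"roll":0,"jaw":0},{"tx":1.77,"ty":-3.46,"tz":0,"roll":0,"jaw":0},{"tx":1.77,"ty":-3.46,"tz":0,"roll":0,"jaw":0},{"tx":1.77,"ty":-3.46,"tz":0,"roll":0,"jaw":0},{"tx":1.77,"ty":-3.46,"tz":0,"roll":0,"jaw":0},{"tx":1.77,"ty":-3.46,"tz":0,"roll":0,"jaw":0},{"tx":0,"ty":0,"tz":0,"roll":0,"jaw":0},{"tx":0,"ty":0,"tz":0,"roll":0,"jaw":0}]'
python3 - <<'E'
from rig import *
import numpy as np
s=read_state();print(np.round(s['position'],4),np.round(s['qvel'],2),np.round(s['tcp_rot'],3).tolist())
E
```

```text
time_s: 3.1
position: [0.4202, -0.2163, 0.2419]
tcp_rot: [[0.999, -0.046, 0.001], [-0.046, -0.999, -0.001], [0.001, 0.001, -1.0]]
force: [0.5, -0.6, -0.5]
opening: 0.006
grasp_force: 0.0
time_s: 3.9
position: [0.5351, -0.014, 0.2415]
tcp_rot: [[0.999, -0.043, 0.0], [-0.043, -0.999, -0.001], [0.0, 0.001, -1.0]]
force: [-0.5, 0.3, -0.6]
opening: 0.004
grasp_force: 0.0
[ 0.5351 -0.014   0.2415] [-2.   -0.55  1.2  -0.16  0.21  0.03] [[0.999, -0.043, 0.0], [-0.043, -0.999, -0.001], [0.0, 0.001, -1.0]]
```

```bash
python3 -m jog '[{"tx":1.3,"ty":-2.8,"tz":0,"roll":0,"jaw":0},{"tx":1.3,"ty":-2.8,"tz":0,"roll":0,"jaw":0},{"tx":1.3,"ty":-2.8,"tz":0,"roll":0,"jaw":0},{"tx":1.3,"ty":-2.8,"tz":0,"roll":0,"jaw":0},{"tx":0,"ty":0,"tz":3,"roll":0,"jaw":0},{"tx":0,"ty":0,"tz":3,"roll":0,"jaw":0},{"tx":0,"ty":0,"tz":3,"roll":0,"jaw":0},{"tx":0,"ty":0,"tz":0,"roll":0,"jaw":0}]'
python3 - <<'E'
from h import *
s=read_state();print(np.round(s['position'],4))
c=cap('scene'); b=cv2.resize(c['img'][90:240,260:420,::-1],None,fx=4,fy=4,interpolation=cv2.INTER_CUBIC); cv2.imwrite('pics/s2.png',b)
E
```

```text
time_s: 4.7
position: [0.5884, 0.0935, 0.1477]
tcp_rot: [[0.999, -0.047, -0.01], [-0.047, -0.999, -0.0], [-0.01, 0.001, -1.0]]
force: [0.2, -0.9, -0.8]
opening: 0.006
grasp_force: 0.0
[0.5884 0.0935 0.1477]
```

View pics/s2.png

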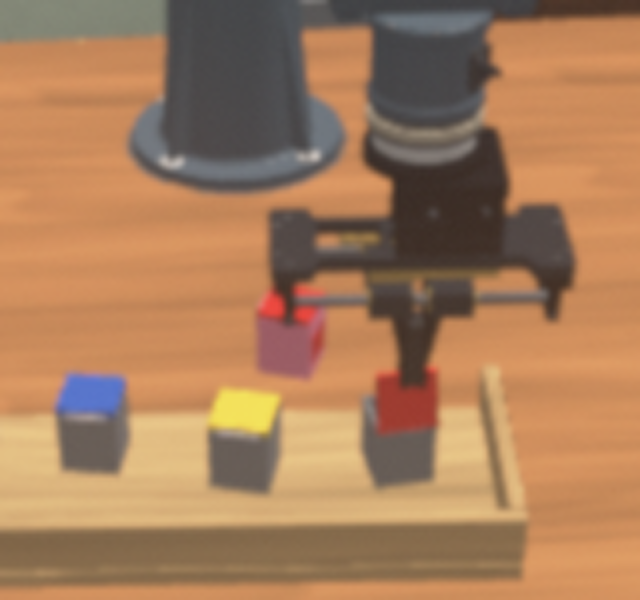

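```bash
python3 -m jog '[{"tx":0,"ty":0,"tz":1.85,"roll":0,"jaw":0},{"tx":0,"ty":0,"tz":1.85,"roll":0,"jaw":0},{"tx":0,"ty":0,"tz":0,"roll":0,"jaw":0},{"tx":-0.8,"ty":0,"tz":0,"roll":0,"jaw":0},{"tx":-0.6,"ty":0,"tz":0,"roll":0,"jaw":0},{"tx":-0.5,"ty":0,"tz":0,"roll":0,"jaw":0}]'
python3 -m jog '[{"tx":-0.5,"ty":0,"tz":0,"roll":0,"jaw":0},{"tx":-0.4,"ty":0,"tz":0,"roll":0,"jaw":0},{"tx":-0.5,"ty":0,"tz":0.2,"roll":0,"jaw":0},{"tx":-0.5,"ty":0,"tz":0.3,"roll":0,"jaw":0},{"tx":-0.5,"ty":0,"tz":0.4,"roll":0,"jaw":0},{"tx":-0.3,"ty":0,"tz":0.4,"roll":0,"jaw":0},{"tx":0,"ty":0,"tz":0,"roll":0,"jaw":0}]'
```

```text
time_s: 5.35
position: [0.5725, 0.0961, 0.1159]
tcp_rot: [[0.999, -0.045, 0.002], [-0.045, -0.999, -0.0], [0.002, -0.0, -1.0]]
force: [0.9, -0.4, -0.1]
opening: 0.005
grasp_force: 0.1
time_s: 6.05
position: [0.5445, 0.0975, 0.1007]
tcp_rot: [[0.999, -0.045, -0.003], [-0.045, -0.999, 0.0], [-0.003, 0.0, -1.0]]
force: [-0.8, -0.4, -0.1]
opening: 0.007
grasp_force: 0.0
```

```bash
python3 -m jog '[{"tx":-0.1,"ty":0,"tz":0.3,"roll":0,"jaw":0},{"tx":0,"ty":0,"tz":0.3,"roll":0,"jaw":0},{"tx":0,"ty":0,"tz":0.2,"roll":0,"jaw":0},{"tx":0,"ty":0,"tz":0.1,"roll":0,"jaw":0},{"tx":0,"ty":0,"tz":0,"roll":0,"jaw":0}]'
python3 -m jog '[{"tx":0,"ty":0,"tz":0.1,"roll":0,"jaw":0},{"tx":0,"ty":0,"tz":0,"roll":0,"jaw":0}]'
```

```text
time_s: 6.55
position: [0.5449, 0.0974, 0.0925]
tcp_rot: [[0.999, -0.045, 0.0], [-0.045, -0.999, 0.0], [0.0, -0.0, -1.0]]
force: [-0.4, 0.0, 0.1]
opening: 0.003
grasp_force: 0.0
time_s: 6.75
position: [0.545, 0.0974, 0.0924]
tcp_rot: [[0.999, -0.045, 0.001], [-0.045, -0.999, -0.0], [0.001, 0.0, -1.0]]
force: [-1.0, 1.0, 4.6]
opening: 0.005
grasp_force: 2.8
```

```bash
python3 -m jog '[{"tx":0,"ty":0,"tz":0.1,"roll":0,"jaw":0},{"tx":0,"ty":0,"tz":0,"roll":0,"jaw":0},{"tx":0,"ty":0,"tz":0,"roll":0,"jaw":0}]'
python3 -m jog '[{"tx":0,"ty":0,"tz":-2.5,"roll":0,"jaw":0},{"tx":0,"ty":0,"tz":-3,"roll":0,"jaw":0.3},{"tx":0,"ty":0,"tz":-3,"roll":0,"jaw":0.75},{"tx":0,"ty":0,"tz":0,"roll":0,"jaw":0.75}]'
cat > look.py <<'E'
import sys
from fit import *
np.set_printoptions(precision=4,suppress=True)
RO=np.array([.5506,-.0483]); RY=-.046
def meas(png=None):
    D={}
    for n in ['top','scene']:
        c=cap(n); D[n]=(c,{k:trace(n,k) for k in ['box_red','box_blue','box_yellow']})
        if png: cv2.imwrite(f'pics/{png}_{n}.png',cv2.resize(c['img'][120:260,220:420,::-1],None,fx=4,fy=4,interpolation=cv2.INTER_CUBIC))
    out={}
    for k in ['box_red','box_blue','box_yellow']:
        for n in ['top','scene']:
            c,L=D[n]
            for r in L[k]:
                if r['p']<.4 or r['pixels'].sum()>800: continue
                rc=np.argwhere(r['pixels']).mean(0); w=px2w(c,*rc,.06)
                if w[0]<.47: continue
                q,f=fit([(c,r['pixels'])],boxparts(0),[w[0],w[1],-.1],.015)
                d=np.array(q[:2])-RO; cc,ss=np.cos(RY),np.sin(RY)
                print(k,n,round(r['p'],2),'n',int(r['pixels'].sum()),'world',np.round(q,4),'rack',np.round([cc*d[0]+ss*d[1],-ss*d[0]+cc*d[1],q[2]-RY],4),'fit',round(f,3))
meas(sys.argv[1] if len(sys.argv)>1 else None)
s=read_state(); print(s['time_s'],np.round(s['position'],4),np.round(s['tcp_rot'],3)[0].tolist())
E
python3 look.py a
```

```text
time_s: 7.05
position: [0.545, 0.0975, 0.0922]
tcp_rot: [[0.999, -0.045, 0.001], [-0.045, -0.999, -0.0], [0.001, 0.0, -1.0]]
force: [-2.6, -0.6, 12.1]
opening: 0.004
grasp_force: 5.8
time_s: 7.45
position: [0.5477, 0.0975, 0.1795]
tcp_rot: [[0.999, -0.045, 0.009], [-0.045, -0.999, -0.0], [0.009, -0.0, -1.0]]
force: [0.2, -0.3, -0.3]
opening: 0.195
grasp_force: 0.0
box_red scene 0.63 n 416 world [0.5428 0.0947 0.069 ] rack [-0.0144  0.1425  0.115 ] fit 0.064
box_blue top 0.88 n 341 world [ 0.5084 -0.1278 -0.1581] rack [-0.0385 -0.0813 -0.1121] fit 0.09
box_blue scene 0.75 n 394 world [ 0.5084 -0.1261  0.3036] rack [-0.0385 -0.0797  0.3496] fit 0.128
box_yellow top 0.75 n 283 world [ 0.5363 -0.0191 -0.2834] rack [-0.0156  0.0285 -0.2374] fit 0.082
box_yellow scene 0.65 n 433 world [ 0.5387 -0.0177  0.3511] rack [-0.0133  0.03    0.3971] fit 0.125
7.85 [0.544  0.0974 0.1744] [0.999, -0.045, -0.002]
```

View pics/a_scene.png

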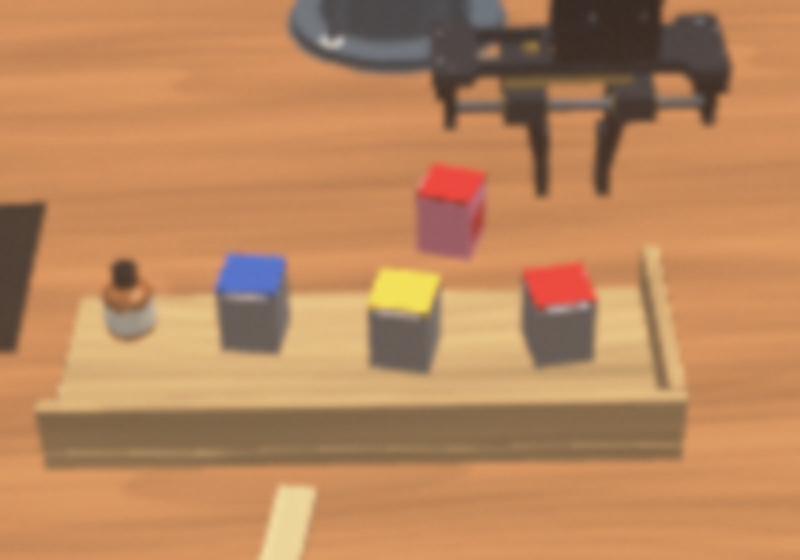

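The cap is shut: the red top lies flat at crop (560,285). Next I grasp red by its sides.

```bash
python3 -m jog '[{"tx":-0.25,"ty":0.28,"tz":0,"roll":0,"jaw":0.8},{"tx":0,"ty":0,"tz":3,"roll":0,"jaw":0.8},{"tx":0,"ty":0,"tz":3,"roll":0,"jaw":0.8},{"tx":0,"ty":0,"tz":3,"roll":0,"jaw":0.8},{"tx":0,"ty":0,"tz":2.4,"roll":0,"jaw":0.8},{"tx":0,"ty":0,"tz":1.0,"roll":0,"jaw":0.8},{"tx":0,"ty":0,"tz":0,"roll":0,"jaw":0.8},{"tx":0,"ty":0,"tz":0,"roll":0,"jaw":0.8}]'
python3 -m jog '[{"tx":0,"ty":0,"tz":0,"roll":0,"jaw":0.6},{"tx":0,"ty":0,"tz":0,"roll":0,"jaw":0.55},{"tx":0,"ty":0,"tz":0,"roll":0,"jaw":0.5},{"tx":0,"ty":0,"tz":0,"roll":0,"jaw":0.45},{"tx":0,"ty":0,"tz":0,"roll":0,"jaw":0.4},{"tx":0,"ty":0,"tz":0,"roll":0,"jaw":0.4}]'
```

```text
time_s: 8.65
position: [0.5427, 0.0947, 0.0521]
tcp_rot: [[0.999, -0.045, 0.001], [-0.045, -0.999, -0.0], [0.001, -0.0, -1.0]]
force: [-0.0, -0.7, 0.9]
opening: 0.797
grasp_force: 0.0
time_s: 9.25
position: [0.5424, 0.0946, 0.0522]
tcp_rot: [[0.999, -0.045, 0.001], [-0.045, -0.999, -0.0], [0.001, 0.0, -1.0]]
force: [-1.6, -0.9, 4.8]
opening: 0.531
grasp_force: 27.9
```

```bash
python3 -m jog '[{"tx":0.6,"ty":-0.2,"tz":0,"roll":0,"jaw":0.4},{"tx":0.9,"ty":-0.3,"tz":0,"roll":0,"jaw":0.4},{"tx":1.0,"ty":-0.3,"tz":0,"roll":0,"jaw":0.4},{"tx":1.0,"ty":-0.3,"tz":0,"roll":0,"jaw":0.4},{"tx":1.0,"ty":-0.3,"tz":0,"roll":0,"jaw":0.4},{"tx":1.0,"ty":-0.3,"tz":0,"roll":0,"jaw":0.4},{"tx":0.7,"ty":-0.3,"tz":0,"roll":0,"jaw":0.4},{"tx":0,"ty":0,"tz":0,"roll":0,"jaw":0.4}]'
python3 -m jog '[{"tx":0.3,"ty":0,"tz":0,"roll":0,"jaw":0.4},{"tx":0.2,"ty":0,"tz":0,"roll":0,"jaw":0.4},{"tx":0.1,"ty":0,"tz":0,"roll":0,"jaw":0.4},{"tx":0,"ty":0,"tz":0,"roll":0,"jaw":0.4}]'
```

```text
time_s: 10.05
position: [0.6054, 0.1123, 0.0522]
tcp_rot: [[0.999, -0.045, 0.001], [-0.045, -0.999, 0.0], [0.001, -0.0, -1.0]]
force: [-1.0, 0.6, 6.3]
opening: 0.532
grasp_force: 28.2
time_s: 10.45
position: [0.6079, 0.1121, 0.0523]
tcp_rot: [[0.999, -0.045, -0.006], [-0.045, -0.999, 0.0], [-0.006, -0.0, -1.0]]
force: [-7.1, -0.1, 11.4]
opening: 0.531
grasp_force: 28.2
```

```bash
python3 -m jog '[{"tx":0.2,"ty":0,"tz":0,"roll":0,"jaw":0.4},{"tx":0,"ty":0,"tz":0,"roll":0,"jaw":0.4}]'
python3 -m jog '[{"tx":0,"ty":0,"tz":0,"roll":0,"jaw":0.68},{"tx":0,"ty":0,"tz":0,"roll":0,"jaw":0.68},{"tx":0,"ty":0,"tz":-1.5,"roll":0,"jaw":0.68},{"tx":0,"ty":0,"tz":-4,"roll":0,"jaw":0.68},{"tx":-2,"ty":4,"tz":-3,"roll":0,"jaw":0.8},{"tx":-2,"ty":4,"tz":-2,"roll":0,"jaw":0.8},{"tx":-2,"ty":2,"tz":0,"roll":0,"jaw":0.8},{"tx":0,"ty":0,"tz":0,"roll":0,"jaw":0.8}]'
python3 look.py b
```

```text
time_s: 10.65
position: [0.61, 0.112, 0.0523]
tcp_rot: [[0.999, -0.045, -0.006], [-0.045, -0.999, 0.0], [-0.006, -0.0, -1.0]]
force: [-5.6, -0.4, 9.7]
opening: 0.531
grasp_force: 28.2
time_s: 11.45
position: [0.5478, 0.0151, 0.1559]
tcp_rot: [[0.999, -0.049, -0.001], [-0.049, -0.999, -0.0], [-0.001, 0.0, -1.0]]
force: [0.0, 0.2, -0.6]
opening: 0.796
grasp_force: 0.0
box_red scene 0.67 n 338 world [0.5994 0.1154 0.1104] rack [0.0412 0.1658 0.1564] fit 0.309
box_blue top 0.72 n 323 world [ 0.5093 -0.1278 -0.1738] rack [-0.0376 -0.0813 -0.1278] fit 0.071
box_blue scene 0.58 n 410 world [ 0.5092 -0.1278  0.2052] rack [-0.0377 -0.0813  0.2512] fit 0.143
box_yellow scene 0.82 n 425 world [ 0.5387 -0.0174  0.1467] rack [-0.0133  0.0303  0.1927] fit 0.126
11.85 [0.5505 0.0179 0.1541] [0.999, -0.044, -0.0]
```

View pics/b_scene.png

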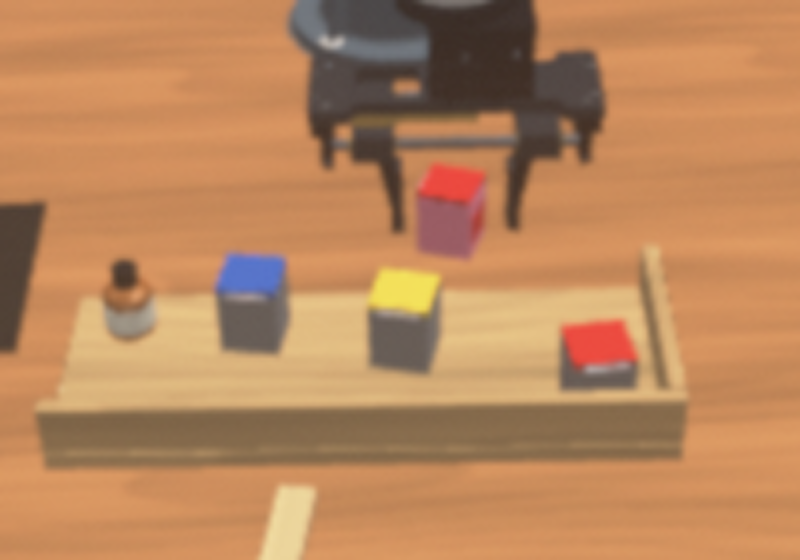

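```bash
cat > caps.py <<'E'
from h import *
RO=np.array([.5506,-.0483]); RY=-.046
def caps(n):
    c=capture(n); hsv=cv2.cvtColor(c['img'],cv2.COLOR_RGB2HSV).astype(int); H,Sa,V=hsv[...,0],hsv[...,1],hsv[...,2]
    M={'red':((H<6)|(H>174))&(Sa>150)&(V>110),'yellow':(H>24)&(H<34)&(Sa>140)&(V>150),'blue':(H>105)&(H<125)&(Sa>130)&(V>100)}
    for k,m in M.items():
        nn,lab,st,ce=cv2.connectedComponentsWithStats(m.astype(np.uint8))
        for i in range(1,nn):
            if st[i,4]<60: continue
            w=px2w(c,ce[i][1],ce[i][0],.073)
            if not(.48<w[0]<.66 and -.2<w[1]<.17): continue
            pts=np.argwhere(lab==i); W=np.array([px2w(c,r,q,.073)[:2] for r,q in pts]); 
            (cx,cy),sz,an=cv2.minAreaRect((W*1000).astype(np.float32))
            d=w[:2]-RO; cc,ss=np.cos(RY),np.sin(RY)
            an=np.radians((an+45)%90-45)
            print(n,k,st[i,4],'rack x,y',np.round([cc*d[0]+ss*d[1],-ss*d[0]+cc*d[1]],4),'size mm',np.round(sz,1),'yaw rel',round(an-RY,3))
if __name__=='__main__':
    caps('scene'); caps('top'); s=read_state(); print(s['time_s'],np.round(s['position'],4))
E
python3 caps.py
```

```text
scene red 150 rack x,y [0.0513 0.1634] size mm [41.3 43.3] yaw rel 0.191
scene yellow 120 rack x,y [-0.0131  0.0313] size mm [40.9 40. ] yaw rel -0.258
scene blue 88 rack x,y [-0.0363 -0.0795] size mm [37.4 29.3] yaw rel -0.031
top blue 239 rack x,y [-0.0392 -0.081 ] size mm [41.8 43.2] yaw rel -0.122
11.95 [0.5502 0.0177 0.1541]
```

```bash
python3 -m jog '[{"tx":-1.0,"ty":3.6,"tz":0,"roll":0,"jaw":0.8},{"tx":0,"ty":0,"tz":1,"roll":0.12,"jaw":0.8},{"tx":0,"ty":0,"tz":1,"roll":0.12,"jaw":0.8},{"tx":0,"ty":0,"tz":3,"roll":0,"jaw":0.8},{"tx":0,"ty":0,"tz":3,"roll":0,"jaw":0.8},{"tx":0,"ty":0,"tz":2.2,"roll":0,"jaw":0.8},{"tx":0,"ty":0,"tz":0,"roll":0,"jaw":0.8},{"tx":0,"ty":0,"tz":0,"roll":0,"jaw":0.8}]'
python3 -m jog '[{"tx":0,"ty":0,"tz":0,"roll":0,"jaw":0.6},{"tx":0,"ty":0,"tz":0,"roll":0,"jaw":0.55},{"tx":0,"ty":0,"tz":0,"roll":0,"jaw":0.5},{"tx":0,"ty":0,"tz":0,"roll":0,"jaw":0.45},{"tx":0,"ty":0,"tz":0,"roll":0,"jaw":0.4},{"tx":0,"ty":0,"tz":0,"roll":0,"jaw":0.4}]'
```

```text
time_s: 12.75
position: [0.5385, -0.0182, 0.0523]
tcp_rot: [[0.96, -0.281, -0.001], [-0.281, -0.96, 0.0], [-0.001, 0.0, -1.0]]
force: [0.3, -0.1, 0.4]
opening: 0.799
grasp_force: 0.0
time_s: 13.35
position: [0.5388, -0.0184, 0.0531]
tcp_rot: [[0.96, -0.281, 0.001], [-0.281, -0.96, -0.0], [0.001, -0.0, -1.0]]
force: [0.1, 0.2, 5.6]
opening: 0.504
grasp_force: 29.9
```

```bash
python3 -m jog '[{"tx":0,"ty":0,"tz":0,"roll":-0.12,"jaw":0.4},{"tx":0,"ty":0,"tz":0,"roll":-0.12,"jaw":0.4},{"tx":0.6,"ty":-0.6,"tz":0,"roll":0,"jaw":0.4},{"tx":1.0,"ty":-1.0,"tz":0,"roll":0,"jaw":0.4},{"tx":1.2,"ty":-1.2,"tz":0,"roll":0,"jaw":0.4},{"tx":1.2,"ty":-1.2,"tz":0,"roll":0,"jaw":0.4},{"tx":1.2,"ty":-1.0,"tz":0,"roll":0,"jaw":0.4},{"tx":0.8,"ty":-0.6,"tz":0,"roll":0,"jaw":0.4}]'
python3 -m jog '[{"tx":0.3,"ty":0,"tz":0,"roll":0,"jaw":0.4},{"tx":0.2,"ty":0,"tz":0,"roll":0,"jaw":0.4},{"tx":0.2,"ty":0,"tz":0,"roll":0,"jaw":0.4},{"tx":0,"ty":0,"tz":0,"roll":0,"jaw":0.4}]'
```

```text
time_s: 14.15
position: [0.6003, 0.0349, 0.0531]
tcp_rot: [[0.999, -0.044, -0.002], [-0.044, -0.999, -0.001], [-0.002, 0.001, -1.0]]
force: [-4.4, -3.2, 9.7]
opening: 0.504
grasp_force: 29.9
time_s: 14.55
position: [0.605, 0.0353, 0.0532]
tcp_rot: [[0.999, -0.045, -0.006], [-0.045, -0.999, 0.001], [-0.006, -0.001, -1.0]]
force: [-6.5, 1.1, 11.0]
opening: 0.504
grasp_force: 29.9
```

```bash
python3 -m jog '[{"tx":0.2,"ty":0,"tz":0,"roll":0,"jaw":0.4},{"tx":0.1,"ty":0,"tz":0,"roll":0,"jaw":0.4},{"tx":0,"ty":0,"tz":0,"roll":0,"jaw":0.4}]'
python3 -m jog '[{"tx":0.2,"ty":0,"tz":0,"roll":0,"jaw":0.4},{"tx":0,"ty":0,"tz":0,"roll":0,"jaw":0.4},{"tx":0,"ty":0,"tz":0,"roll":0,"jaw":0.4}]'
python3 -m jog '[{"tx":0.2,"ty":0,"tz":0,"roll":0,"jaw":0.4},{"tx":0,"ty":0,"tz":0,"roll":0,"jaw":0.4},{"tx":0,"ty":0,"tz":0,"roll":0,"jaw":0.4}]'
```

```text
time_s: 14.85
position: [0.6078, 0.035, 0.0532]
tcp_rot: [[0.999, -0.045, -0.007], [-0.045, -0.999, 0.001], [-0.007, -0.0, -1.0]]
force: [-5.7, 0.7, 10.8]
opening: 0.507
grasp_force: 29.9
time_s: 15.15
position: [0.6099, 0.0348, 0.0532]
tcp_rot: [[0.999, -0.045, -0.006], [-0.045, -0.999, 0.001], [-0.006, -0.0, -1.0]]
force: [-6.1, 0.1, 11.3]
opening: 0.501
grasp_force: 29.9
time_s: 15.45
position: [0.612, 0.0347, 0.0532]
tcp_rot: [[0.999, -0.045, -0.006], [-0.045, -0.999, 0.001], [-0.006, -0.0, -1.0]]
force: [-5.6, 0.8, 11.1]
opening: 0.505
grasp_force: 29.9
```

```bash
python3 -m jog '[{"tx":0.2,"ty":0,"tz":0,"roll":0,"jaw":0.4},{"tx":0,"ty":0,"tz":0,"roll":0,"jaw":0.4}]' | grep -E 'pos|force'
python3 -m jog '[{"tx":0.2,"ty":0,"tz":0,"roll":0,"jaw":0.4},{"tx":0,"ty":0,"tz":0,"roll":0,"jaw":0.4}]'| grep -E 'pos|force'
python3 -m jog '[{"tx":0.2,"ty":0,"tz":0,"roll":0,"jaw":0.4},{"tx":0,"ty":0,"tz":0,"roll":0,"jaw":0.4}]'| grep -E 'pos|force'
```

```text
position: [0.6122, 0.0347, 0.0532]
force: [-9.9, -0.1, 14.2]
grasp_force: 29.9
position: [0.6125, 0.0348, 0.0532]
force: [-12.0, 0.3, 16.7]
grasp_force: 29.9
position: [0.6127, 0.0349, 0.0532]
force: [-15.1, 0.1, 19.2]
grasp_force: 30.0
```

```bash
python3 -m jog '[{"tx":-0.4,"ty":0,"tz":0,"roll":0,"jaw":0.68},{"tx":0,"ty":0,"tz":0,"roll":0,"jaw":0.68},{"tx":0,"ty":0,"tz":-1.5,"roll":0,"jaw":0.68},{"tx":0,"ty":0,"tz":-4,"roll":0,"jaw":0.68},{"tx":0,"ty":0,"tz":-4,"roll":0,"jaw":0.68},{"tx":-2.3,"ty":4.2,"tz":-1,"roll":0,"jaw":0.8},{"tx":-2.3,"ty":4.2,"tz":0,"roll":0.06,"jaw":0.8},{"tx":-2.1,"ty":4.2,"tz":0,"roll":0.06,"jaw":0.8}]'
python3 -m jog '[{"tx":-2.3,"ty":3.9,"tz":0,"roll":0,"jaw":0.8},{"tx":0,"ty":0,"tz":0,"roll":0,"jaw":0.8},{"tx":0,"ty":0,"tz":0,"roll":0,"jaw":0.8}]'
python3 caps.py
```

```text
time_s: 16.85
position: [0.5426, -0.0887, 0.1592]
tcp_rot: [[0.986, -0.165, 0.004], [-0.165, -0.986, -0.002], [0.004, 0.001, -1.0]]
force: [-0.3, -0.7, 0.2]
opening: 0.787
grasp_force: 0.0
time_s: 17.15
position: [0.5133, -0.1231, 0.1582]
tcp_rot: [[0.986, -0.167, 0.002], [-0.167, -0.986, -0.0], [0.002, 0.0, -1.0]]
force: [0.3, 0.2, 0.9]
opening: 0.799
grasp_force: 0.0
scene red 150 rack x,y [0.0513 0.1634] size mm [41.3 43.3] yaw rel 0.191
scene yellow 149 rack x,y [0.0572 0.0881] size mm [40.9 38.8] yaw rel -0.028
scene blue 90 rack x,y [-0.0361 -0.0791] size mm [37.9 29.3] yaw rel -0.03
top red 246 rack x,y [0.0474 0.1613] size mm [44.6 42. ] yaw rel 0.158
top yellow 227 rack x,y [0.055  0.0851] size mm [42.  41.4] yaw rel 0.079
17.25 [ 0.514  -0.1216  0.1579]
```

```bash
python3 -m jog '[{"tx":-0.4,"ty":0.65,"tz":0,"roll":0,"jaw":0.8},{"tx":0,"ty":0,"tz":3,"roll":0,"jaw":0.8},{"tx":0,"ty":0,"tz":3,"roll":0,"jaw":0.8},{"tx":0,"ty":0,"tz":3,"roll":0,"jaw":0.8},{"tx":0,"ty":0,"tz":1.5,"roll":0,"jaw":0.8},{"tx":0,"ty":0,"tz":0,"roll":0,"jaw":0.8},{"tx":0,"ty":0,"tz":0,"roll":0,"jaw":0.8}]'
python3 -m jog '[{"tx":0,"ty":0,"tz":0,"roll":0,"jaw":0.6},{"tx":0,"ty":0,"tz":0,"roll":0,"jaw":0.55},{"tx":0,"ty":0,"tz":0,"roll":0,"jaw":0.5},{"tx":0,"ty":0,"tz":0,"roll":0,"jaw":0.45},{"tx":0,"ty":0,"tz":0,"roll":0,"jaw":0.4},{"tx":0,"ty":0,"tz":0,"roll":0,"jaw":0.4}]'
```

```text
time_s: 17.95
position: [0.5082, -0.1272, 0.0524]
tcp_rot: [[0.987, -0.163, -0.0], [-0.163, -0.987, 0.0], [-0.0, -0.0, -1.0]]
force: [0.7, -0.2, 0.2]
opening: 0.795
grasp_force: 0.0
time_s: 18.55
position: [0.508, -0.1278, 0.053]
tcp_rot: [[0.986, -0.165, 0.001], [-0.165, -0.986, -0.0], [0.001, 0.0, -1.0]]
force: [-0.1, 0.4, 6.2]
opening: 0.501
grasp_force: 29.9
```

```bash
python3 -m jog '[{"tx":0,"ty":0,"tz":0,"roll":-0.12,"jaw":0.4},{"tx":0.6,"ty":-0.6,"tz":0,"roll":0,"jaw":0.4},{"tx":1.2,"ty":-1.2,"tz":0,"roll":0,"jaw":0.4},{"tx":1.6,"ty":-1.6,"tz":0,"roll":0,"jaw":0.4},{"tx":1.6,"ty":-1.6,"tz":0,"roll":0,"jaw":0.4},{"tx":1.6,"ty":-1.6,"tz":0,"roll":0,"jaw":0.4},{"tx":1.4,"ty":-1.6,"tz":0,"roll":0,"jaw":0.4},{"tx":0.8,"ty":-0.8,"tz":0,"roll":0,"jaw":0.4}]'
python3 -m jog '[{"tx":0.4,"ty":-0.3,"tz":0,"roll":0,"jaw":0.4},{"tx":0.2,"ty":0,"tz":0,"roll":0,"jaw":0.4},{"tx":0,"ty":0,"tz":0,"roll":0,"jaw":0.4}]'
```

```text
time_s: 19.35
position: [0.6001, -0.0414, 0.053]
tcp_rot: [[0.999, -0.044, -0.001], [-0.044, -0.999, -0.001], [-0.001, 0.001, -1.0]]
force: [-3.2, -4.1, 9.1]
opening: 0.503
grasp_force: 29.9
time_s: 19.65
position: [0.6042, -0.0386, 0.053]
tcp_rot: [[0.999, -0.045, -0.004], [-0.045, -0.999, 0.001], [-0.004, -0.0, -1.0]]
force: [-4.6, 0.7, 8.8]
opening: 0.503
grasp_force: 29.9
```

```bash
python3 -m jog '[{"tx":0.2,"ty":0,"tz":0,"roll":0,"jaw":0.4},{"tx":0.2,"ty":0,"tz":0,"roll":0,"jaw":0.4},{"tx":0,"ty":0,"tz":0,"roll":0,"jaw":0.4}]' | grep -E 'pos|force'
python3 -m jog '[{"tx":0.2,"ty":0,"tz":0,"roll":0,"jaw":0.4},{"tx":0,"ty":0,"tz":0,"roll":0,"jaw":0.4}]'| grep -E 'pos|force'
python3 -m jog '[{"tx":0.2,"ty":0,"tz":0,"roll":0,"jaw":0.4},{"tx":0,"ty":0,"tz":0,"roll":0,"jaw":0.4}]'| grep -E 'pos|force'
```

```text
position: [0.6066, -0.0386, 0.0531]
force: [-7.0, 0.2, 11.1]
grasp_force: 29.9
position: [0.6068, -0.0386, 0.0531]
force: [-10.4, 0.4, 14.4]
grasp_force: 29.9
position: [0.6069, -0.0387, 0.0531]
force: [-13.7, -1.9, 17.8]
grasp_force: 30.0
```

```bash
python3 -m jog '[{"tx":-0.4,"ty":0,"tz":0,"roll":0,"jaw":0.68},{"tx":0,"ty":0,"tz":0,"roll":0,"jaw":0.68},{"tx":0,"ty":0,"tz":-2,"roll":0,"jaw":0.68},{"tx":0,"ty":0,"tz":-4,"roll":0,"jaw":0.68},{"tx":-1.5,"ty":-3.7,"tz":-0.5,"roll":0,"jaw":0.3},{"tx":-1.5,"ty":-3.7,"tz":0,"roll":0,"jaw":0},{"tx":-1.5,"ty":-3.7,"tz":0,"roll":0,"jaw":0},{"tx":-1.5,"ty":-3.7,"tz":0,"roll":0,"jaw":0}]'
python3 -m jog '[{"tx":0,"ty":0,"tz":0,"roll":0,"jaw":0},{"tx":0,"ty":0,"tz":0,"roll":0,"jaw":0},{"tx":0,"ty":0,"tz":0,"roll":0,"jaw":0}]'
python3 caps.py
```

```text
time_s: 21.15
position: [0.5567, 0.1126, 0.1173]
tcp_rot: [[0.999, -0.046, 0.001], [-0.046, -0.999, 0.0], [0.001, -0.0, -1.0]]
force: [-0.3, 0.5, 0.4]
opening: 0.4
grasp_force: 0.0
time_s: 21.45
position: [0.5577, 0.1107, 0.1173]
tcp_rot: [[0.999, -0.046, 0.001], [-0.046, -0.999, -0.0], [0.001, 0.0, -1.0]]
force: [0.8, 0.6, -1.0]
opening: 0.128
grasp_force: 0.0
scene red 151 rack x,y [0.0513 0.1636] size mm [41.3 43.3] yaw rel 0.191
scene yellow 149 rack x,y [0.0572 0.0881] size mm [40.9 38.8] yaw rel -0.028
scene blue 97 rack x,y [0.0591 0.0127] size mm [33.7 30.1] yaw rel -0.027
top yellow 97 rack x,y [0.0663 0.0862] size mm [42.5 23. ] yaw rel 0.007
top blue 232 rack x,y [0.0544 0.0114] size mm [39.8 44.9] yaw rel -0.027
21.55 [0.5576 0.1101 0.1173]
```

```bash
python3 -m jog '[{"tx":-1.2,"ty":-0.4,"tz":0,"roll":0,"jaw":0},{"tx":0,"ty":0,"tz":3,"roll":0,"jaw":0},{"tx":0,"ty":0,"tz":3.4,"roll":0,"jaw":0},{"tx":0,"ty":0,"tz":0,"roll":0,"jaw":0},{"tx":1.0,"ty":0,"tz":0,"roll":0,"jaw":0},{"tx":1.0,"ty":0,"tz":0,"roll":0,"jaw":0},{"tx":0.6,"ty":0,"tz":0,"roll":0,"jaw":0},{"tx":0,"ty":0,"tz":0,"roll":0,"jaw":0}]'
python3 -m jog '[{"tx":0.4,"ty":0,"tz":0,"roll":0,"jaw":0},{"tx":0.3,"ty":0,"tz":0,"roll":0,"jaw":0},{"tx":0,"ty":0,"tz":0,"roll":0,"jaw":0}]'
python3 -m jog '[{"tx":0.3,"ty":0,"tz":0,"roll":0,"jaw":0},{"tx":0,"ty":0,"tz":0,"roll":0,"jaw":0}]'
python3 -m jog '[{"tx":0.2,"ty":0,"tz":0,"roll":0,"jaw":0},{"tx":0,"ty":0,"tz":0,"roll":0,"jaw":0}]'
```

```text
time_s: 22.35
position: [0.5734, 0.1146, 0.055]
tcp_rot: [[0.999, -0.046, 0.005], [-0.046, -0.999, 0.0], [0.005, -0.0, -1.0]]
force: [-0.4, -0.3, 0.3]
opening: 0.009
grasp_force: 0.0
time_s: 22.65
position: [0.5778, 0.1145, 0.0535]
tcp_rot: [[0.999, -0.045, -0.0], [-0.045, -0.999, 0.0], [-0.0, -0.0, -1.0]]
force: [0.3, -0.6, -0.6]
opening: 0.004
grasp_force: 0.1
time_s: 22.85
position: [0.5809, 0.1144, 0.0534]
tcp_rot: [[0.999, -0.045, 0.0], [-0.045, -0.999, 0.0], [0.0, -0.0, -1.0]]
force: [-1.4, 0.6, 0.1]
opening: 0.009
grasp_force: 0.4
time_s: 23.05
position: [0.5829, 0.1142, 0.0533]
tcp_rot: [[0.999, -0.045, 0.0], [-0.045, -0.999, 0.0], [0.0, -0.0, -1.0]]
force: [-0.9, 0.5, -0.7]
opening: 0.006
grasp_force: 0.4
```

```bash
python3 -m jog '[{"tx":0.2,"ty":0,"tz":0,"roll":0,"jaw":0},{"tx":0,"ty":0,"tz":0,"roll":0,"jaw":0}]'| grep -E 'pos|force'
python3 -m jog '[{"tx":0.2,"ty":0,"tz":0,"roll":0,"jaw":0},{"tx":0,"ty":0,"tz":0,"roll":0,"jaw":0}]'| grep -E 'pos|force'
python3 -m jog '[{"tx":0.2,"ty":0,"tz":0,"roll":0,"jaw":0},{"tx":0,"ty":0,"tz":0,"roll":0,"jaw":0}]'| grep -E 'pos|force'
```

```text
position: [0.5841, 0.1143, 0.0532]
force: [-2.4, 1.4, 0.4]
grasp_force: 1.2
position: [0.5841, 0.1143, 0.0531]
force: [-6.4, 1.9, 3.0]
grasp_force: 3.0
position: [0.5841, 0.1142, 0.053]
force: [-9.8, 0.9, 5.9]
grasp_force: 4.6
```

```bash
python3 -m jog '[{"tx":-2.4,"ty":0,"tz":0,"roll":0,"jaw":0},{"tx":0,"ty":0,"tz":-3,"roll":0,"jaw":0},{"tx":0,"ty":0,"tz":-3.2,"roll":0,"jaw":0},{"tx":1.0,"ty":4,"tz":0,"roll":0,"jaw":0},{"tx":1.0,"ty":4,"tz":0,"roll":0,"jaw":0},{"tx":1.0,"ty":4,"tz":0,"roll":0,"jaw":0},{"tx":1.0,"ty":4,"tz":0,"roll":0,"jaw":0},{"tx":1.0,"ty":4,"tz":0,"roll":0,"jaw":0}]'
python3 -m jog '[{"tx":0,"ty":0,"tz":0,"roll":0,"jaw":0},{"tx":0,"ty":0,"tz":0,"roll":0,"jaw":0},{"tx":0,"ty":0,"tz":0,"roll":0,"jaw":0}]'
python3 caps.py
```

```text
time_s: 24.45
position: [0.607, -0.0894, 0.1159]
tcp_rot: [[0.999, -0.045, 0.003], [-0.045, -0.999, -0.001], [0.003, 0.001, -1.0]]
force: [0.6, -0.2, 0.1]
opening: 0.005
grasp_force: 0.0
time_s: 24.75
position: [0.6054, -0.0864, 0.1153]
tcp_rot: [[0.999, -0.045, -0.0], [-0.045, -0.999, 0.0], [-0.0, -0.0, -1.0]]
force: [0.1, 0.4, 0.1]
opening: 0.003
grasp_force: 0.0
scene red 155 rack x,y [0.0605 0.1631] size mm [41.7 38.8] yaw rel -0.028
scene yellow 149 rack x,y [0.0572 0.0881] size mm [40.9 38.8] yaw rel -0.028
scene blue 103 rack x,y [0.06  0.013] size mm [33.7 30.1] yaw rel -0.027
top red 248 rack x,y [0.0549 0.1607] size mm [43.2 48. ] yaw rel 0.016
top yellow 226 rack x,y [0.0549 0.0851] size mm [41.6 41.4] yaw rel -0.005
24.85 [ 0.6053 -0.0856  0.1153]
```

```bash
python3 -m jog '[{"tx":0,"ty":0,"tz":3,"roll":0,"jaw":0},{"tx":0,"ty":0,"tz":3.2,"roll":0,"jaw":0},{"tx":0,"ty":0,"tz":0,"roll":0,"jaw":0},{"tx":0,"ty":-0.6,"tz":0,"roll":0,"jaw":0},{"tx":0,"ty":-0.6,"tz":0,"roll":0,"jaw":0},{"tx":0,"ty":-0.6,"tz":0,"roll":0,"jaw":0},{"tx":0,"ty":-0.6,"tz":0,"roll":0,"jaw":0},{"tx":0,"ty":0,"tz":0,"roll":0,"jaw":0}]'
python3 -m jog '[{"tx":0,"ty":-0.6,"tz":0,"roll":0,"jaw":0},{"tx":0,"ty":-0.7,"tz":0,"roll":0,"jaw":0},{"tx":0,"ty":-0.7,"tz":0,"roll":0,"jaw":0},{"tx":0,"ty":-0.7,"tz":0,"roll":0,"jaw":0},{"tx":0,"ty":-0.7,"tz":0,"roll":0,"jaw":0},{"tx":0,"ty":-0.7,"tz":0,"roll":0,"jaw":0},{"tx":0,"ty":0,"tz":0,"roll":0,"jaw":0}]'
python3 caps.py
```

```text
time_s: 25.65
position: [0.6074, -0.0621, 0.0545]
tcp_rot: [[0.999, -0.044, 0.002], [-0.044, -0.999, -0.0], [0.002, 0.0, -1.0]]
force: [-0.5, -0.6, -0.3]
opening: 0.002
grasp_force: 0.1
time_s: 26.35
position: [0.6088, -0.0209, 0.0534]
tcp_rot: [[0.999, -0.045, 0.001], [-0.045, -0.999, 0.001], [0.0, -0.001, -1.0]]
force: [0.2, -1.6, 0.6]
opening: 0.008
grasp_force: 0.6
scene red 155 rack x,y [0.0605 0.1631] size mm [41.7 38.8] yaw rel -0.028
scene yellow 127 rack x,y [0.0595 0.1101] size mm [40.7 38.8] yaw rel -0.028
scene blue 99 rack x,y [0.0594 0.0675] size mm [35.5 34.4] yaw rel -0.039
top red 242 rack x,y [0.0552 0.161 ] size mm [42.  43.8] yaw rel 0.079
26.45 [ 0.608  -0.0211  0.0529]
```

```bash
python3 -m jog '[{"tx":0,"ty":-0.5,"tz":0,"roll":0,"jaw":0},{"tx":0,"ty":-0.6,"tz":0,"roll":0,"jaw":0},{"tx":0,"ty":-0.6,"tz":0,"roll":0,"jaw":0},{"tx":0,"ty":-0.5,"tz":0,"roll":0,"jaw":0},{"tx":0,"ty":-0.3,"tz":0,"roll":0,"jaw":0},{"tx":0,"ty":0,"tz":0,"roll":0,"jaw":0}]'| grep -E 'pos|force'
python3 -m jog '[{"tx":0,"ty":-0.2,"tz":0,"roll":0,"jaw":0},{"tx":0,"ty":-0.2,"tz":0,"roll":0,"jaw":0},{"tx":0,"ty":0,"tz":0,"roll":0,"jaw":0}]'| grep -E 'pos|force'
python3 -m jog '[{"tx":0,"ty":-0.2,"tz":0,"roll":0,"jaw":0},{"tx":0,"ty":0,"tz":0,"roll":0,"jaw":0}]'| grep -E 'pos|force'
python3 -m jog '[{"tx":0,"ty":-0.2,"tz":0,"roll":0,"jaw":0},{"tx":0,"ty":0,"tz":0,"roll":0,"jaw":0}]'| grep -E 'pos|force'
```

```text
position: [0.6095, 0.0037, 0.0532]
force: [0.2, -1.9, -1.2]
grasp_force: 0.9
position: [0.6097, 0.0071, 0.0533]
force: [-0.9, -2.7, 1.0]
grasp_force: 1.4
position: [0.6098, 0.009, 0.0533]
force: [-0.2, -2.9, 0.7]
grasp_force: 1.5
position: [0.61, 0.0111, 0.0534]
force: [-0.9, -4.0, 0.4]
grasp_force: 1.6
```

```bash
python3 -m jog '[{"tx":0,"ty":-0.2,"tz":0,"roll":0,"jaw":0},{"tx":0,"ty":0,"tz":0,"roll":0,"jaw":0}]'| grep -E 'pos|force'
python3 -m jog '[{"tx":0,"ty":-0.2,"tz":0,"roll":0,"jaw":0},{"tx":0,"ty":0,"tz":0,"roll":0,"jaw":0}]'| grep -E 'pos|force'
python3 -m jog '[{"tx":0,"ty":-0.2,"tz":0,"roll":0,"jaw":0},{"tx":0,"ty":0,"tz":0,"roll":0,"jaw":0}]'| grep -E 'pos|force'
python3 caps.py
```

```text
position: [0.61, 0.0118, 0.0534]
force: [-0.8, -8.2, 0.6]
grasp_force: 3.7
position: [0.6101, 0.012, 0.0534]
force: [-1.9, -13.4, -0.2]
grasp_force: 6.6
position: [0.6101, 0.0122, 0.0534]
force: [-3.2, -19.1, 1.7]
grasp_force: 9.5
scene red 140 rack x,y [0.0587 0.1884] size mm [39.  43.4] yaw rel 0.002
scene yellow 122 rack x,y [0.0603 0.1417] size mm [38.3 38.8] yaw rel -0.028
scene blue 99 rack x,y [0.0605 0.0999] size mm [34.8 39.4] yaw rel 0.103
top red 206 rack x,y [0.056  0.1873] size mm [37.8 46.7] yaw rel -0.197
28.45 [0.6101 0.0121 0.0534]
```

```bash
python3 -m jog '[{"tx":0,"ty":1,"tz":0,"roll":0,"jaw":0},{"tx":0,"ty":1.5,"tz":0,"roll":0,"jaw":0},{"tx":0,"ty":0,"tz":-4,"roll":0,"jaw":0},{"tx":0,"ty":0,"tz":-4,"roll":0,"jaw":0},{"tx":-3,"ty":4,"tz":0,"roll":0,"jaw":0},{"tx":-3,"ty":4,"tz":0,"roll":0,"jaw":0},{"tx":0,"ty":4,"tz":0,"roll":0,"jaw":0},{"tx":0,"ty":0,"tz":0,"roll":0,"jaw":0}]'
python3 caps.py
python3 - <<'E'
from h import *
for n,(a,b,c0,d) in {'top':(150,250,235,415),'scene':(170,240,225,400)}.items():
    c=cap(n); cv2.imwrite(f'pics/c_{n}.png',cv2.resize(c['img'][a:b,c0:d,::-1],None,fx=4,fy=4,interpolation=cv2.INTER_CUBIC))
i=[cv2.imread(f'pics/c_{n}.png') for n in('top','scene')]; w=720
cv2.imwrite('pics/c.png',cv2.resize(np.vstack([cv2.copyMakeBorder(x,0,0,0,w-x.shape[1],cv2.BORDER_CONSTANT) for x in i]),None,fx=.85,fy=.85))
E
```

```text
time_s: 29.25
position: [0.5443, -0.1296, 0.134]
tcp_rot: [[0.999, -0.051, 0.003], [-0.051, -0.999, -0.002], [0.003, 0.001, -1.0]]
force: [1.2, -0.4, -0.3]
opening: 0.007
grasp_force: 0.0
scene red 141 rack x,y [0.0591 0.1883] size mm [39.  43.3] yaw rel 0.002
scene yellow 142 rack x,y [0.0589 0.143 ] size mm [38.2 43.2] yaw rel -0.027
scene blue 108 rack x,y [0.0585 0.0981] size mm [35.3 30.2] yaw rel -0.028
top red 236 rack x,y [0.0542 0.1853] size mm [39.8 47.6] yaw rel 0.0
top yellow 220 rack x,y [0.0551 0.1417] size mm [40.7 41.9] yaw rel 0.007
top blue 229 rack x,y [0.0547 0.0961] size mm [42.  41.3] yaw rel 0.079
29.35 [ 0.5441 -0.126   0.1336]
```

View pics/c.png

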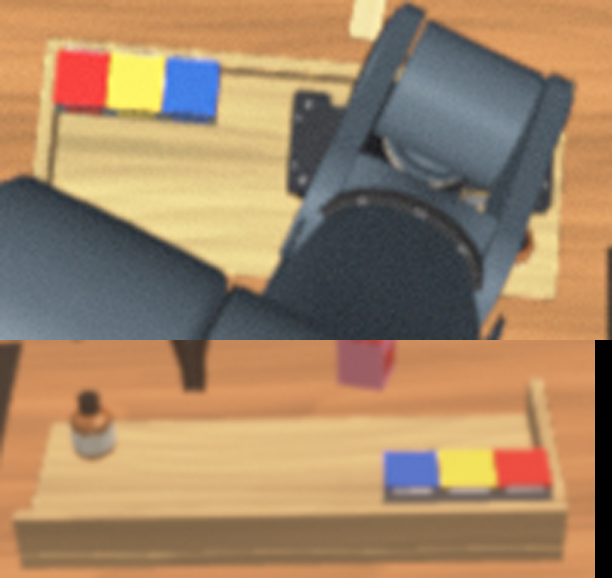

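All three stand in a row against the rail and end stop, with caps flat and the bottle in place (bottom view, about (92,430)). I'll press the front of blue gently to check that it is flush.

```bash
python3 -m jog '[{"tx":0,"ty":-4.4,"tz":0,"roll":0,"jaw":0},{"tx":0,"ty":-4.4,"tz":0,"roll":0,"jaw":0},{"tx":0,"ty":-4.4,"tz":0,"roll":0,"jaw":0},{"tx":0,"ty":-4.2,"tz":0,"roll":0,"jaw":0},{"tx":0,"ty":0,"tz":4,"roll":0,"jaw":0},{"tx":0,"ty":0,"tz":4,"roll":0,"jaw":0},{"tx":0,"ty":0,"tz":0,"roll":0,"jaw":0},{"tx":0,"ty":0,"tz":0,"roll":0,"jaw":0}]'
python3 -m jog '[{"tx":0.7,"ty":0,"tz":0,"roll":0,"jaw":0},{"tx":0.7,"ty":0,"tz":0,"roll":0,"jaw":0},{"tx":0.5,"ty":0,"tz":0,"roll":0,"jaw":0},{"tx":0,"ty":0,"tz":0,"roll":0,"jaw":0}]'
```

```text
time_s: 30.25
position: [0.5511, 0.0497, 0.053]
tcp_rot: [[0.999, -0.044, -0.002], [-0.044, -0.999, 0.001], [-0.002, -0.0, -1.0]]
force: [0.1, -0.3, 0.3]
opening: 0.003
grasp_force: 0.0
time_s: 30.65
position: [0.573, 0.0471, 0.0549]
tcp_rot: [[0.999, -0.046, 0.004], [-0.046, -0.999, -0.0], [0.004, 0.0, -1.0]]
force: [-0.0, -0.0, -0.4]
opening: 0.003
grasp_force: 0.0
```

```bash
python3 -m jog '[{"tx":0.4,"ty":0,"tz":0,"roll":0,"jaw":0},{"tx":0.3,"ty":0,"tz":0,"roll":0,"jaw":0},{"tx":0,"ty":0,"tz":0,"roll":0,"jaw":0}]'| grep -E 'pos|force'
python3 -m jog '[{"tx":0.2,"ty":0,"tz":0,"roll":0,"jaw":0},{"tx":0,"ty":0,"tz":0,"roll":0,"jaw":0}]'| grep -E 'pos|force'
python3 -m jog '[{"tx":0.2,"ty":0,"tz":0,"roll":0,"jaw":0},{"tx":0,"ty":0,"tz":0,"roll":0,"jaw":0}]'| grep -E 'pos|force'
```

```text
position: [0.5783, 0.0472, 0.0535]
force: [0.2, -0.4, -0.0]
grasp_force: 0.0
position: [0.5798, 0.0472, 0.0533]
force: [0.2, -0.2, -0.1]
grasp_force: 0.0
position: [0.5809, 0.0473, 0.0532]
force: [-1.7, -1.1, -0.4]
grasp_force: 0.7
```

```bash
python3 -m jog '[{"tx":0.2,"ty":0,"tz":0,"roll":0,"jaw":0},{"tx":0,"ty":0,"tz":0,"roll":0,"jaw":0}]'| grep -E 'pos|force'
python3 -m jog '[{"tx":-2.5,"ty":0,"tz":0,"roll":0,"jaw":0},{"tx":-1.0,"ty":0,"tz":-3,"roll":0,"jaw":0},{"tx":0,"ty":0,"tz":-4,"roll":0,"jaw":0},{"tx":0,"ty":4,"tz":-2,"roll":0,"jaw":0},{"tx":0,"ty":4,"tz":0,"roll":0,"jaw":0},{"tx":0,"ty":4,"tz":0,"roll":0,"jaw":0},{"tx":0,"ty":0,"tz":0,"roll":0,"jaw":0},{"tx":0,"ty":0,"tz":0,"roll":0,"jaw":0}]'
python3 caps.py
```

```text
position: [0.5809, 0.0473, 0.053]
force: [-5.3, -0.7, 2.8]
grasp_force: 2.8
time_s: 32.35
position: [0.5436, -0.0721, 0.1435]
tcp_rot: [[0.999, -0.048, 0.001], [-0.048, -0.999, 0.0], [0.001, -0.0, -1.0]]
force: [-0.2, 0.6, -0.4]
opening: 0.004
grasp_force: 0.0
scene red 141 rack x,y [0.0591 0.1883] size mm [39.  43.3] yaw rel 0.002
scene yellow 138 rack x,y [0.0583 0.1431] size mm [38.2 43.2] yaw rel -0.027
scene blue 108 rack x,y [0.0585 0.0981] size mm [35.3 30.2] yaw rel -0.028
top red 232 rack x,y [0.0543 0.1853] size mm [39.5 47.6] yaw rel 0.0
top yellow 221 rack x,y [0.055  0.1416] size mm [40.6 42.5] yaw rel -0.005
top blue 235 rack x,y [0.0545 0.0958] size mm [44.8 41.3] yaw rel 0.08
32.45 [ 0.5432 -0.0704  0.1433]
```

```bash
python3 -c "from rig import hand_in; print(hand_in())"
```

```text
the job is handed in; nothing more can be done
None
```

I handed the job in at about 32 s: the red cap is pressed shut, and red, yellow and blue stand in a row from the end stop with their backs to the rail. The final camera check put each box within about 3 mm of its place, and the bottle still stood in place in the last picture; the hand-in returned no verdict.

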